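# Rail up staves and clamp them on the clamping board

## Robot

A 7-joint arm with a two-finger parallel gripper is mounted at the origin on a cart in front of the work surface, level with it; the furniture and walls round the work are solid. World frame = base frame: x ahead of the robot, y to its left, z up, the work surface at z = 0. Lengths are in m, angles in rad, forces in N, time in s.
With the tool pointing down it reaches from about 0.4 to 0.85 m from the base axis. Payload 4.4 kg.
Tool frame: the origin (TCP) lies at the very end of the fingers, on their centre line; the grasp point (between the pads) lies 19 mm behind it (env.grip_point_offset is the x of the grasp point in the tool frame, in m); x points along the fingers, z is the direction in which the jaws open and shut, and the axes are right-handed (so a half turn about x gives the same grasp; the last joint's range is limited). The gripper opens to 94 mm and grips with 3 to 60 N. Pads are 16 mm wide; open, the fingers measure 119 mm over their backs; the gripper's body (75 mm by 177 mm) begins 78 mm behind the grasp point.
Start: joints at [-1.374, 0.628, 0.038, 1.517, -0.027, 0.996, -0.02], TCP at [0.169, 0.628, 0.205] pointing down, gripper open.
Joint ranges: [-3.06, 3.06], [-0.37, 2.12], [-1.25, 1.32], [0.18, 2.47], [-1.1, 4.24], [0.23, 1.98], [-2.94, 2.94]. Speed limits (rad/s): [2.57, 2.57, 3.14, 3.14, 3.14, 3.14, 3.14].

## Interface

Orientations are given as a unit quaternion [w, x, y, z].
In Python, from plant import env gives the robot as it stands. The module is installed in compiled form; this text tells all that it offers. Calls block until the motion is done:
- env.reach(position, orientation): joint-space move of the TCP to a pose.
- env.move_linear(position, orientation=None, velocity=0.15, contact_N=None): straight line of the TCP; orientation=None keeps the orientation; velocity is the mean speed in m/s. With contact_N (N) it stops when the force on the tool has changed by that much, and returns True; else False.
- env.goto_joints(angles): joint-space move.
- env.set_gripper(opening): opening from 0.0 (shut) to 1.0 (fully open); the grip force is fixed at half the most; returns when the fingers have stopped.
- env.wait(seconds).
- env.ik(position, orientation): joint angles nearest the present ones, or None.
- env.sense(): the state.
- env.grab_frame(name): name is "side" or "top"; returns a dict with "image" (400x640x3 uint8, blue, green, red), "fovy" (degrees; the focal length in pixels is half the picture's height over the tangent of half this angle, whatever the lens; pixels are square), "cx", "cy" (the principal point, pixels), "R" (3x3) and "t" (3): a world point X has camera coordinates R X + t. Camera axes: x right, y down, z forward; pixel columns grow to the right and rows downward; lengths in m; the calibration is good to about 2 mm. A picture is of the moment at which its call begins. There is no depth.
A pose or a line that the arm cannot do raises env.PlanningError and nothing moves.
- env.hand_in(): hands the job in, once; it reports no verdict.
The state is a dict: "time_s": time; "qpos": joint angles; "dq": joint speeds; "effort": joint torques, N m; "tool_pos": TCP position; "orientation": TCP orientation; "force": force on the tool from outside, world axes, zero at the start; "torque": the same for the moment, N m; "finger_gap": opening from 0.0 (shut) to 1.0 (fully open).
Only numpy, scipy, OpenCV 4.12 (cv2) and the standard library are available. Lean on these libraries where they do the work, as an engineer would, in place of code of your own. Each camera call takes 0.05 s, during which the arm holds its last target. There are 200 camera calls.

## Task

To make up a dry glue-up on the clamping board, first open the clamp (turn its red-knobbed lever fully open, pointing straight away from the rail, and slide the blue clamp all the way back), then load every stave lying on the bench (two or three) flat onto the board and push each one in turn at both ends until the staves lie parallel, side by side without gaps, against the aluminium rail and within its length. Only then slide the blue clamp up against the outermost stave and turn its lever all the way to lock it, parallel with the rail, all without knocking over the glass.

Things in the scene. Friction and masses are not known exactly. Their poses are not given: they have to be found in the camera images.
- rail_face (a point): middle of the inner face of the aluminium rail (260 mm long, 25 wide, 26 high), at the level of the board's top: x along the rail, y from the work into the rail (work at negative y), z up. The rail is fixed along the left edge of a fixed plywood board, 260 mm along x, top 15 mm above the bench, reaching to y = -345 mm; a flush track along y at x = 0 carries the clamp and staves slide over it
- stave_a_center (a point): loose straight stave of pale wood, 180 x 36 x 22 mm, about 0.1 kg, lying flat; point at its centre (11 mm above its underside), x along its 180 mm length, z up. Between starts one of the three staves may be absent (then None)
- stave_b_center (a point): loose straight stave of middle brown wood, 180 x 36 x 22 mm, about 0.1 kg, lying flat; point at its centre (11 mm above its underside), x along its 180 mm length, z up. Between starts one of the three staves may be absent (then None)
- stave_c_center (a point): loose straight stave of dark wood, 180 x 36 x 22 mm, about 0.1 kg, lying flat; point at its centre (11 mm above its underside), x along its 180 mm length, z up. Between starts one of the three staves may be absent (then None)
- jaw (a joint): the blue clamp carriage slides on the track towards the rail: 0 m at the far end from the rail (pad face 205 mm from the rail), up to 0.15 m towards the rail. It starts part-way along, stays where it is left, and moves under about 5 N
- jaw_face (a point): middle of the clamp's rubber pad face, which is 70 mm wide along the rail and 20 mm high, and faces the rail; axes as those of rail_face. The carriage is 84 mm along the rail, reaches 60 mm back from this face, and its flat top is 11 mm above this point
- jaw_fin (a point): centre of the upper part of the upright blue fin on the clamp, on its end nearer to the robot: 14 mm thick along the rail, 36 mm long along the slide, top 12 mm above this point; it is free from above and the carriage can be pushed or gripped by it
- lever (a joint): clamp lever on the carriage, turning about the vertical: 0 rad = open, pointing away from the rail along the slide; 1.57 rad (stop) = locked, parallel with the rail, pointing to its end away from the robot (anticlockwise from above). Starts locked or nearly so; stays where it is left; about 1 N at the knob
- lever_hinge (a point): the lever's vertical hinge axis, at half the height of the knob; moves with the carriage
- lever_knob (a point): centre of the red upright round knob at the lever's end, 18 mm thick, 34 mm high (its upper 28 mm stand free above the 12 mm wide bar), 78 mm from the hinge axis
- tea_glass: drinking glass standing at the back right of the bench, 85 mm wide, 90 mm high, origin under its middle; leave it standing

How it is judged:
On the way, in this order (a step that is already met when the one before it is completed fails the run):
1. the lever is turned open and the clamp slid back from the rail (value of joint lever below 0.3 rad and value of joint jaw below 0.03 m), for 0.2 s.
2. every stave lies on the board, parallel and without gaps against the rail, while the lever is still open ((y of stave_a_center in the frame of rail_face between -0.0215 and -0.015 m or y of stave_a_center in the frame of rail_face between -0.059 and -0.051 m or y of stave_a_center in the frame of rail_face between -0.0965 and -0.087 m) and angle between the x axis of each of stave_a_center, stave_b_center, stave_c_center and the x axis of rail_face, either way round below 0.035 rad and x of stave_a_center in the frame of rail_face between -0.042 and 0.042 m and z of stave_a_center in the frame of rail_face between 0.007 and 0.015 m and (y of stave_b_center in the frame of rail_face between -0.0215 and -0.015 m or y of stave_b_center in the frame of rail_face between -0.059 and -0.051 m or y of stave_b_center in the frame of rail_face between -0.0965 and -0.087 m) and x of stave_b_center in the frame of rail_face between -0.042 and 0.042 m and z of stave_b_center in the frame of rail_face between 0.007 and 0.015 m and (y of stave_c_center in the frame of rail_face between -0.0215 and -0.015 m or y of stave_c_center in the frame of rail_face between -0.059 and -0.051 m or y of stave_c_center in the frame of rail_face between -0.0965 and -0.087 m) and x of stave_c_center in the frame of rail_face between -0.042 and 0.042 m and z of stave_c_center in the frame of rail_face between 0.007 and 0.015 m and (y of stave_a_center in the frame of rail_face between -0.0215 and -0.015 m or y of stave_b_center in the frame of rail_face between -0.0215 and -0.015 m or y of stave_c_center in the frame of rail_face between -0.0215 and -0.015 m) and (y of stave_a_center in the frame of rail_face between -0.059 and -0.051 m or y of stave_b_center in the frame of rail_face between -0.059 and -0.051 m or y of stave_c_center in the frame of rail_face between -0.059 and -0.051 m) and value of joint lever below 0.5 rad), for 0.2 s.
3. the clamp bears on the outermost stave and its lever is turned home ((y of stave_a_center in the frame of rail_face between -0.0215 and -0.015 m or y of stave_a_center in the frame of rail_face between -0.059 and -0.051 m or y of stave_a_center in the frame of rail_face between -0.0965 and -0.087 m) and angle between the x axis of each of stave_a_center, stave_b_center, stave_c_center and the x axis of rail_face, either way round below 0.035 rad and x of stave_a_center in the frame of rail_face between -0.042 and 0.042 m and z of stave_a_center in the frame of rail_face between 0.007 and 0.015 m and (y of stave_b_center in the frame of rail_face between -0.0215 and -0.015 m or y of stave_b_center in the frame of rail_face between -0.059 and -0.051 m or y of stave_b_center in the frame of rail_face between -0.0965 and -0.087 m) and x of stave_b_center in the frame of rail_face between -0.042 and 0.042 m and z of stave_b_center in the frame of rail_face between 0.007 and 0.015 m and (y of stave_c_center in the frame of rail_face between -0.0215 and -0.015 m or y of stave_c_center in the frame of rail_face between -0.059 and -0.051 m or y of stave_c_center in the frame of rail_face between -0.0965 and -0.087 m) and x of stave_c_center in the frame of rail_face between -0.042 and 0.042 m and z of stave_c_center in the frame of rail_face between 0.007 and 0.015 m and (y of stave_a_center in the frame of rail_face between -0.0215 and -0.015 m or y of stave_b_center in the frame of rail_face between -0.0215 and -0.015 m or y of stave_c_center in the frame of rail_face between -0.0215 and -0.015 m) and (y of stave_a_center in the frame of rail_face between -0.059 and -0.051 m or y of stave_b_center in the frame of rail_face between -0.059 and -0.051 m or y of stave_c_center in the frame of rail_face between -0.059 and -0.051 m) and y of any of stave_a_center, stave_b_center, stave_c_center in the frame of jaw_face below 0.022 m and value of joint lever above 1.4 rad), for 0.2 s.
At the end, for the whole second after the job is handed in: Every stave lies flat on the board within 2 degrees of the rail's direction, side by side against the rail (gaps up to about 2 mm at each joint), with its whole length within the rail's; the clamp pad is within 4 mm of the outermost stave and the lever is turned to at least 1.4 rad (all of step 3); the robot touches nothing.
It fails at once if the tea glass is knocked over (angle between tea_glass's own z axis and vertical above 0.5 rad).
Of stave_a, stave_b, stave_c only 2 to 3 are there at a start; the rules pass over those that are not, and their reading is None.
At some moment in a run one of stave_a, stave_b, stave_c may be knocked a few centimetres aside while the robot is not near it.
Once in a run the grip may slacken for a moment while it holds something.
It also fails if it takes over 210 s, if anything falls off the work surface, if the arm or the gripper's body presses on something with over 40 N, if the wrist force passes 120 N, or if a joint passes its speed limit or range.

## Working session

There is one attempt and no reset: what is moved stays moved. The work goes in short steps, each a Python script; the robot and the scene stay as the last script left them, time stands still between calls to the robot, and variables do not carry over. Pictures are saved under pics/ and viewed, about 12 in all and at most 16, crops included, and the job is handed in when it is done.

```bash
mkdir -p pics; ls; python3 - <<'E'
from plant import env
import cv2
s=env.sense(); print(s["time_s"],s["tool_pos"],s["orientation"],s["finger_gap"],env.grip_point_offset)
for n in("side","top"):
    f=env.grab_frame(n); cv2.imwrite(f"pics/{n}0.png",f["image"]); print(n,f["fovy"],f["cx"],f["cy"],f["R"].tolist(),f["t"])
    import numpy as np; print(-np.array(f["R"]).T@f["t"])
E
```

```text
pics
0.0 [0.16866631 0.62705641 0.20456345] [ 0.56069045 -0.4305766   0.56172643  0.42975974] 1.000017740709475 -0.0188
side 44.74747243217168 323.2698890375779 201.24521920294853 [[0.95350034872855, -0.30054025681561636, 0.022641532804487222], [-0.14407354348115714, -0.5204952781784825, -0.8416219338056053], [0.2647260830430512, 0.7992247615202543, -0.5395923290129098]] [-0.60188912  0.12667403  1.3682444 ]
[ 0.22994188 -1.20849349  0.85853351]
top 44.666747266767686 325.84494132372276 203.66030370401234 [[-0.02350236839524306, -0.9995727012374344, 0.0173796898911852], [-0.9971673937394633, 0.022196296326946478, -0.07186454822938206], [0.07144807584995608, -0.01901944715983785, -0.9972629708793329]] [-0.05066236  0.62058336  1.27940424]
[ 0.52622383 -0.04008181  1.32138091]
```

View pics/top0.png

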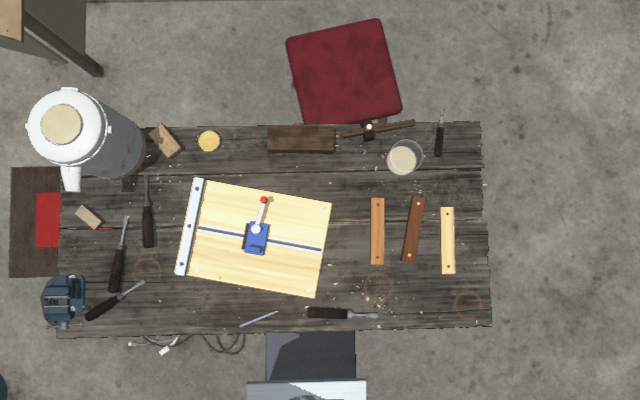

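View pics/side0.png

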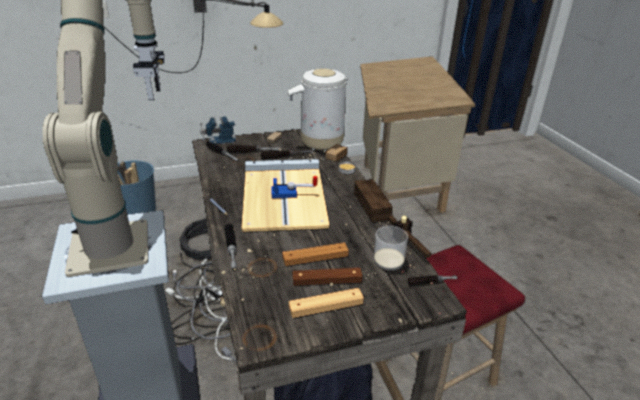

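```bash
cat > h.py <<'E'
import numpy as np, cv2
from plant import env
def cam(n):
    f=env.grab_frame(n); f["f"]=200/np.tan(np.radians(f["fovy"])/2); f["R"]=np.array(f["R"]); f["t"]=np.array(f["t"])
    f["c"]=-f["R"].T@f["t"]; f["hsv"]=cv2.cvtColor(f["image"],cv2.COLOR_BGR2HSV); return f
def ray(f,p):
    d=f["R"].T@np.array([(p[0]-f["cx"])/f["f"],(p[1]-f["cy"])/f["f"],1]); return d/np.linalg.norm(d)
def plane(f,p,z):
    d=ray(f,p); return f["c"]+d*(z-f["c"][2])/d[2]
def tri(f,p,g,q):
    a,b=ray(f,p),ray(g,q); s=np.linalg.lstsq(np.c_[a,-b],g["c"]-f["c"],rcond=None)[0]
    A,B=f["c"]+a*s[0],g["c"]+b*s[1]; return (A+B)/2,np.linalg.norm(A-B)
def proj(f,X):
    c=f["R"]@np.array(X)+f["t"]; return f["f"]*c[:2]/c[2]+[f["cx"],f["cy"]]
def blobs(m,amin=20,roi=None):
    m=m.astype(np.uint8)*255
    if roi: k=np.zeros_like(m); k[roi[1]:roi[3],roi[0]:roi[2]]=1; m*=k
    return sorted([c for c in cv2.findContours(m,cv2.RETR_EXTERNAL,cv2.CHAIN_APPROX_NONE)[0] if cv2.contourArea(c)>=amin],key=cv2.contourArea,reverse=True)
def cen(c): M=cv2.moments(c); return np.array([M["m10"],M["m01"]])/M["m00"]
def rng(f,lo,hi): return cv2.inRange(f["hsv"],np.array(lo),np.array(hi))>0
def red(f): return rng(f,(0,170,90),(8,255,255))|rng(f,(172,170,90),(180,255,255))
def blue(f): return rng(f,(105,130,60),(130,255,255))
E
python3 - <<'E'
from h import *
T=cam("top");S=cam("side")
for p in [(377,230),(413,230),(447,240),(260,270),(330,300),(390,185),(190,225),(450,180),(320,165)]: print(p,T["hsv"][p[1],p[0]],end=' ')
print()
for nm,fn in(("red",red),("blue",blue)):
  for f,roi in((T,(170,170,340,300)),(S,(230,150,340,240))):
    for c in blobs(fn(f),4,roi): print(nm,cen(c),cv2.contourArea(c),cv2.boundingRect(c))
for a,b in((T,(160,165,345,310)),(S,(225,145,345,240))):
  pass
cv2.imwrite("pics/tz.png",cv2.resize(T["image"][170:305,165:340],None,fx=4.4,fy=4.4,interpolation=cv2.INTER_CUBIC))
cv2.imwrite("pics/sz.png",cv2.resize(S["image"][150:235,235:335],None,fx=7,fy=7,interpolation=cv2.INTER_CUBIC))
E
```

```text
(377, 230) [ 15 131 191] (413, 230) [ 11 133 125] (447, 240) [ 22  80 248] (260, 270) [ 26  51 251] (330, 300) [ 17  41 100] (390, 185) [14 38 88] (190, 225) [114  12 107] (450, 180) [15 39 79] (320, 165) [ 21  43 101] 
red [263.8        198.23333333] 5.0 (261, 197, 6, 5)
red [314.54761905 179.85714286] 21.0 (313, 176, 4, 9)
blue [256.50935551 239.01039501] 240.5 (245, 224, 23, 31)
blue [251.11111111 223.92592593] 4.5 (250, 222, 5, 5)
blue [282.17563528 190.98804185] 223.0 (272, 179, 24, 19)
```

View pics/tz.png

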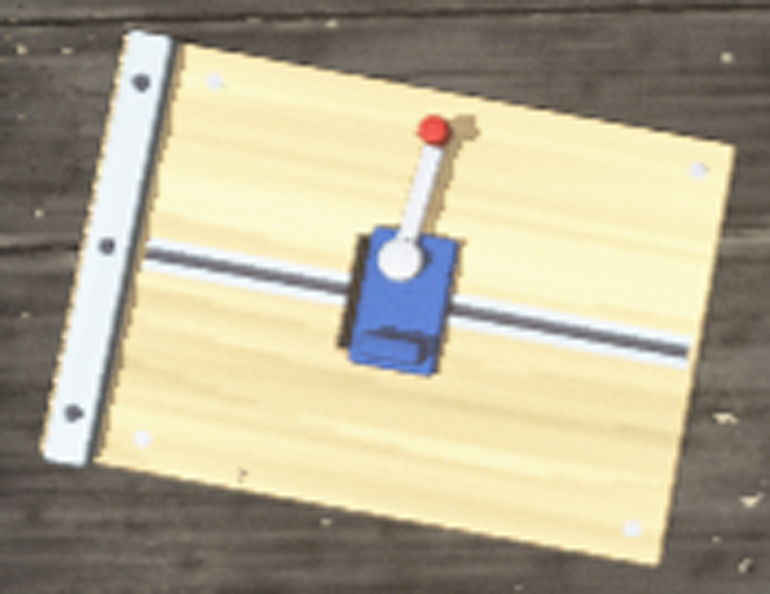

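View pics/sz.png

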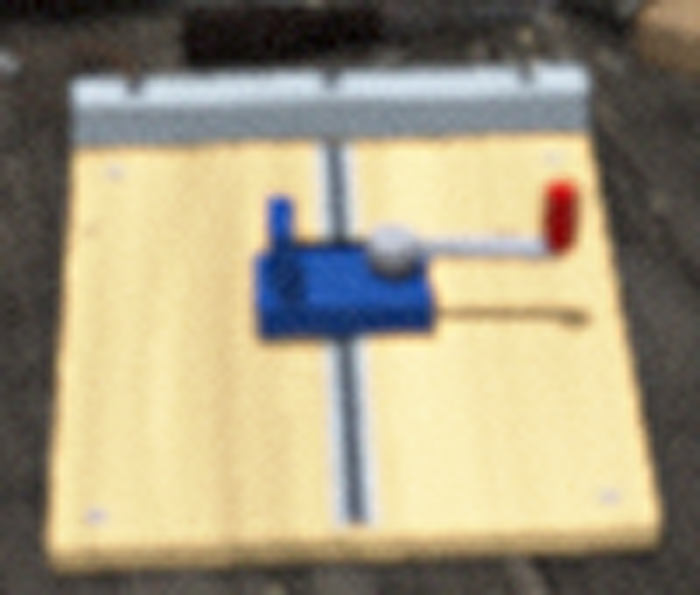

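```bash
python3 - <<'E'
from h import *
T=cam("top");S=cam("side")
t=lambda x,y:np.array([(x+.5)/4.4-.5+165,(y+.5)/4.4-.5+170]); s=lambda x,y:np.array([(x+.5)/7-.5+235,(y+.5)/7-.5+150])
np.set_printoptions(precision=4,suppress=True)
m=rng(T,(18,25,170),(34,140,255)); c=blobs(m,500,(165,165,345,310))[0]; r=cv2.minAreaRect(c); print("ply",r)
P=[plane(T,q,.015)[:2] for q in cv2.boxPoints(r)]; print(np.array(P))
print("manual board",plane(T,t(735,147),.015),plane(T,t(660,567),.015))
m=rng(T,(0,0,175),(180,24,255)); 
for c in blobs(m,60,(165,165,220,290)):
  r=cv2.minAreaRect(c); print("rail",r); Q=np.array([plane(T,q,.041)[:2] for q in cv2.boxPoints(r)]); print(Q)
print("manual rail",*[plane(T,t(*q),.041) for q in((125,32),(42,458),(172,40),(86,465))])
print("knob top",tri(T,t(434,128),S,s(562,188)),"mid",tri(T,t(434,128),S,s(562,215)))
print("hinge",tri(T,t(402,258),S,s(393,245)))
print("fin",tri(T,t(393,345),S,s(281,200)))
print("side rail inner top corners",plane(S,s(75,104),.041),plane(S,s(590,93),.041), "base",plane(S,s(80,148),.015),plane(S,s(588,133),.015))
print("side board near corners",plane(S,s(50,553),.015),plane(S,s(658,538),.015))
E
```

```text
ply ((258.9181823730469, 238.70770263671875), (130.58287048339844, 97.38400268554688), 10.4691743850708)
[[ 0.4393  0.3103]
 [ 0.6937  0.2622]
 [ 0.6221 -0.0815]
 [ 0.3685 -0.0284]]
manual board [ 0.6212 -0.0807  0.015 ] [ 0.3684 -0.0293  0.015 ]
rail ((188.8222198486328, 225.96377563476562), (9.689889907836914, 99.25785827636719), 11.513830184936523)
[[0.4447 0.3335]
 [0.6978 0.2813]
 [0.6921 0.2564]
 [0.4391 0.309 ]]
manual rail [0.6965 0.2838 0.041 ] [0.4445 0.3335 0.041 ] [0.691  0.2558 0.041 ] [0.4397 0.3077 0.041 ]
knob top (array([0.6313, 0.096 , 0.0784]), np.float64(0.0004120072675662567)) mid (array([0.6324, 0.0977, 0.0628]), np.float64(0.0009797028749404994))
hinge (array([0.5569, 0.1196, 0.0459]), np.float64(0.0009303171729230874))
fin (array([0.5055, 0.1217, 0.0767]), np.float64(0.001975025575157724))
side rail inner top corners [0.439  0.3038 0.041 ] [0.6919 0.2478 0.041 ] base [0.4401 0.305  0.015 ] [0.6929 0.2529 0.015 ]
side board near corners [ 0.3678 -0.037   0.015 ] [ 0.6172 -0.0958  0.015 ]
```

```bash
cat >> h.py <<'E'
from scipy.spatial.transform import Rotation as Ro
TH=-0.204; O=np.array([0.566,0.2815,0.015]); ex=np.array([np.cos(TH),np.sin(TH),0]); ey=np.array([-np.sin(TH),np.cos(TH),0])
def W(x,y,z): return O+ex*x+ey*y+[0,0,z]      # rail frame -> world, z above the board
def RF(p): d=np.asarray(p)-O; return np.array([d@ex,d@ey,d[2]])
def Q(phi):  # tool down, jaws opening along phi (world), half turn chosen nearest the present pose
    b=None; q0=Ro.from_quat(np.roll(env.sense()["orientation"],-1))
    for k in(0,np.pi):
        z=np.array([np.cos(phi+k),np.sin(phi+k),0]); x=np.array([0,0,-1.]); r=Ro.from_matrix(np.c_[x,np.cross(z,x),z])
        a=(q0.inv()*r).magnitude()
        if b is None or a<b[0]: b=(a,r)
    return np.roll(b[1].as_quat(),1)
def st(m=""):
    s=env.sense(); print(m,"t%.1f"%s["time_s"],"tcp",np.round(s["tool_pos"],4),"rf",np.round(RF(s["tool_pos"]),4),"F",np.round(s["force"],1),"gap%.3f"%s["finger_gap"]); return s
def knobfin():
    T=cam("top"); S=cam("side"); o=[]
    for f in(T,S):
        b=blobs(red(f),3,(165,165,345,310) if f is T else (225,145,345,240)); o.append(cen(b[0]) if b else None)
    return T,S,o
E
python3 - <<'E'
from h import *
env.set_gripper(0.3)
q=Q(TH+np.pi/4)
env.reach(W(.102,-.167,.17),q); st("above")
d=-np.array([1,1])/np.sqrt(2)*.005
env.move_linear(W(.102,-.167,.041),velocity=.1,contact_N=8); st("down")
hx,hy=.024,-.1605
for a in np.linspace(1.4,-.02,9):
    hit=env.move_linear(W(hx+.078*np.sin(a)+d[0],hy-.078*np.cos(a)+d[1],.041),velocity=.06,contact_N=15)
    if hit: print("hit",a); break
st("end")
env.move_linear(env.sense()["tool_pos"]+[0,0,.12]); 
T,S,o=knobfin(); print(o); print(RF(tri(T,o[0],S,o[1])[0]))
cv2.imwrite("pics/tz2.png",cv2.resize(T["image"][170:305,165:340],None,fx=4.4,fy=4.4,interpolation=cv2.INTER_CUBIC))
E
```

```text
above t3.9 tcp [0.6318 0.099  0.1849] rf [ 0.1014 -0.1653  0.1699] F [0.3 0.1 1.2] gap0.302
down t5.3 tcp [0.6326 0.0973 0.0567] rf [ 0.1025 -0.1668  0.0417] F [ 1.  -0.7 -0.2] gap0.301
end t8.8 tcp [0.5374 0.0412 0.0565] rf [ 0.0207 -0.2411  0.0415] F [ 4.7  1.4 -0.9] gap0.298
[None, array([291.56666667, 192.66      ])]Traceback (most recent call last):
  File "<stdin>", line 13, in <module>
  File "h.py", line 11, in tri
    a,b=ray(f,p),ray(g,q); s=np.linalg.lstsq(np.c_[a,-b],g["c"]-f["c"],rcond=None)[0]
        ~~~^^^^^
  File "h.py", line 7, in ray
    d=f["R"].T@np.array([(p[0]-f["cx"])/f["f"],(p[1]-f["cy"])/f["f"],1]); return d/np.linalg.norm(d)
                          ~^^^
TypeError: 'NoneType' object is not subscriptable
```

```bash
python3 - <<'E'
from h import *
env.set_gripper(0.45)
env.reach(W(-.031,-.169,.14),Q(TH)); 
print(env.move_linear(W(-.031,-.169,.036),velocity=.08,contact_N=8)); st("down")
env.set_gripper(0); st("grip")
print("hit",env.move_linear(W(env.sense() and RF(env.sense()["tool_pos"])[0],-.30,.036),velocity=.06,contact_N=18)); st("back")
env.set_gripper(0.45); p=st("rel")["tool_pos"]
env.move_linear(p+[0,0,.12]); env.move_linear(p+[-.12,.10,.2])
T,S,o=knobfin(); print(o); 
cv2.imwrite("pics/tz2.png",cv2.resize(T["image"][170:305,165:340],None,fx=4.4,fy=4.4,interpolation=cv2.INTER_CUBIC))
cv2.imwrite("pics/top2.png",T["image"])
if o[0] is not None: print(RF(tri(T,o[0],S,o[1])[0]))
E
```

```text
False
down t12.4 tcp [0.5018 0.1224 0.0515] rf [-0.0306 -0.1688  0.0365] F [0.7 0.4 0.9] gap0.450
grip t13.0 tcp [0.5046 0.1217 0.0514] rf [-0.0277 -0.1689  0.0364] F [ 4.9 -0.2 -3.9] gap0.148
hit True
back t14.3 tcp [0.4894 0.0488 0.0514] rf [-0.0279 -0.2434  0.0364] F [-0.5  0.8  4. ] gap0.148
rel t14.9 tcp [0.4889 0.0485 0.0509] rf [-0.0283 -0.2438  0.0359] F [-0.4 -0.6  0.6] gap0.448
[array([314.        , 238.46666667]), array([292.68390805, 205.49425287])]
[ 0.02395149 -0.31427729  0.04972526]
```

View pics/tz2.png

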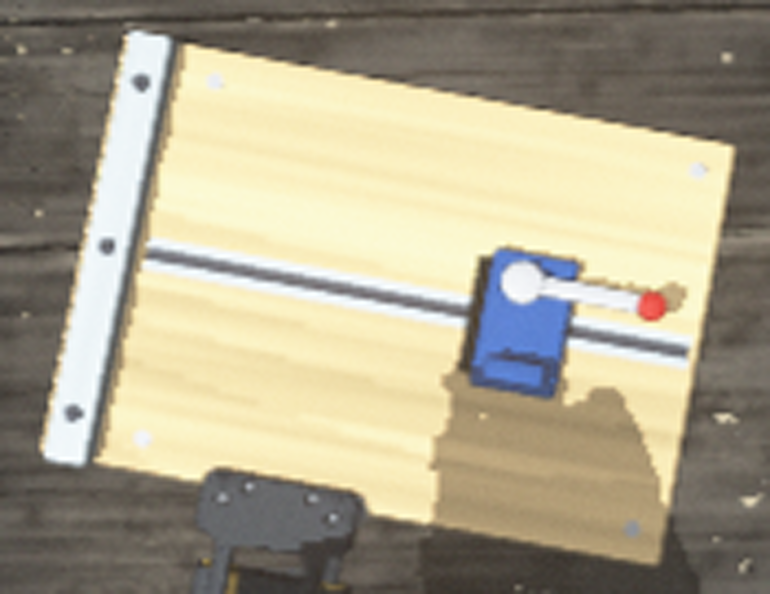

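```bash
cat >> h.py <<'E'
def staves(T,roi,z=.02,lo=(5,62,70)):
    out=[]
    for c in blobs(rng(T,lo,(28,255,255)),300,roi):
        b=np.array([plane(T,p,z)[:2] for p in cv2.boxPoints(cv2.minAreaRect(c))]); e=b[1]-b[0]; g=b[2]-b[1]
        L,w=(e,g) if np.linalg.norm(e)>np.linalg.norm(g) else (g,e); a=np.arctan2(L[1],L[0])%np.pi; a-=np.pi*(a>np.pi/2)
        mk=np.zeros(T["hsv"].shape[:2],np.uint8); cv2.drawContours(mk,[c],-1,255,-1)
        out.append(dict(c=plane(T,cen(c),z)[:2],a=a,L=np.linalg.norm(L),w=np.linalg.norm(w),hsv=np.round(cv2.mean(T["hsv"],mk)[:3])))
    return sorted(out,key=lambda s:-s["c"][1])
BENCH=(338,150,500,330)
def pick(s):
    assert .16<s["L"]<.2 and .03<s["w"]<.047,s
    x,y=s["c"]; env.set_gripper(.62); q=Q(s["a"]+np.pi/2)
    env.reach([x,y,.16],q); env.move_linear([x,y,.005],velocity=.1,contact_N=10); env.set_gripper(0); st("gripped")
    env.move_linear([x,y,.17],velocity=.1); return st("lifted")["finger_gap"]
def place(y,x=0.):
    env.reach(W(x,y,.16),Q(TH+np.pi/2)); g=st("over board")["finger_gap"]
    if abs(g-.385)>.04: return False
    env.move_linear(W(x,y,.03),velocity=.1); print("touch",env.move_linear(W(x,y,.003),velocity=.03,contact_N=5)); st("placed")
    env.set_gripper(.62); env.move_linear(W(x,y,.15),velocity=.15); return True
def push(y0,x=0.,N=14):
    env.set_gripper(1.); env.reach(W(x,y0,.15),Q(TH)); env.move_linear(W(x,y0,.006),velocity=.1,contact_N=10); st("behind")
    print("hit",env.move_linear(W(x,y0+.09,.006),velocity=.04,contact_N=N)); s=st("pushed")
    y=RF(s["tool_pos"])[1]; env.move_linear(W(x,y-.012,.006),velocity=.05); env.move_linear(W(x,y-.012,.15),velocity=.15); return y
def look(name):  # park aside, picture
    env.reach(W(-.16,-.12,.24),Q(TH)); T=cam("top"); cv2.imwrite(f"pics/{name}.png",T["image"]); return T
E
python3 - <<'E'
from h import *
T=cam("top")
print("pad",RF(plane(T,(271.7,240.5),.027)))
ss=staves(T,BENCH)
for s in ss: print(s)
if len(ss)==3:
    g=pick(ss[0])
    if abs(g-.385)<.04: print(place(-.057))
    T=look("p1")
    for s in staves(T,BENCH): print(s)
E
```

```text
pad [-5.30310546e-05 -2.04951899e-01  1.20000000e-02]
{'c': array([ 0.54424036, -0.19998227]), 'a': np.float64(-0.032112761329469386), 'L': np.float64(0.17901572850169586), 'w': np.float64(0.04039894366699785), 'hsv': array([ 15., 127., 186.])}
{'c': array([ 0.54659438, -0.29751022]), 'a': np.float64(-0.20074637250484262), 'L': np.float64(0.18077099852944917), 'w': np.float64(0.04076581892877313), 'hsv': array([ 12., 127., 121.])}
{'c': array([ 0.5153842 , -0.38639066]), 'a': np.float64(-0.022459633436392235), 'L': np.float64(0.18204765287500135), 'w': np.float64(0.04379841460417981), 'hsv': array([ 20.,  87., 219.])}
gripped t21.5 tcp [ 0.5443 -0.2     0.0052] rf [ 0.0763 -0.4759 -0.0098] F [-0.   0.3  1.1] gap0.375
lifted t23.3 tcp [ 0.5439 -0.1998  0.1694] rf [ 0.0759 -0.4758  0.1544] F [ 0.2 -0.3 -1. ] gap0.378
over board t24.9 tcp [0.555  0.2238 0.1753] rf [ 0.0009 -0.0587  0.1603] F [ 0.3 -0.9 -0.6] gap0.378
touch True
placed t27.1 tcp [0.5541 0.2256 0.0201] rf [-0.0003 -0.0572  0.0051] F [-1.3  0.8  4.6] gap0.381
True
{'c': array([ 0.54643304, -0.29762965]), 'a': np.float64(-0.20077120656392733), 'L': np.float64(0.18077150217307622), 'w': np.float64(0.04032275343217187), 'hsv': array([ 12., 126., 122.])}
{'c': array([ 0.47383262, -0.41321668]), 'a': np.float64(-0.07147875684844118), 'L': np.float64(0.18155492707338608), 'w': np.float64(0.04354405137919601), 'hsv': array([ 20.,  86., 219.])}
```

```bash
python3 - <<'E'
from h import *
y=push(-.105)
T=look("p2"); ss=staves(T,BENCH)
for s in ss: print(s["c"],s["a"],s["L"],s["w"])
print([ (RF([*s["c"],.035]),s["a"]-TH,s["L"],s["w"]) for s in staves(T,(175,165,345,310),.037,(5,95,100))])
if -.056<y<-.04 and abs(ss[0]["hsv"][0]-12)<3:
    g=pick(ss[0])
    if abs(g-.385)<.04: print(place(-.092))
    T=look("p3")
    for s in staves(T,BENCH): print(s["c"],s["a"],s["L"],s["w"])
    cv2.imwrite("pics/tz3.png",cv2.resize(T["image"][170:305,165:340],None,fx=4.4,fy=4.4,interpolation=cv2.INTER_CUBIC))
E
```

```text
behind t32.9 tcp [0.5452 0.1788 0.0216] rf [ 0.0004 -0.1048  0.0066] F [-0.6 -0.4  0.6] gap1.002
hit True
pushed t34.4 tcp [0.5568 0.2392 0.0206] rf [-0.0004 -0.0433  0.0056] F [ 0.7 -0.4  0.2] gap1.001
[ 0.54686509 -0.29760872] -0.21542401377534492 0.1809090494121566 0.04073371814460872
[ 0.47368805 -0.41308069] -0.06980902426451774 0.18151717337048445 0.043824704174248164
[(array([-0.00097419, -0.01824623,  0.02      ]), np.float64(-0.004772089917723682), np.float64(0.18049509354620002), np.float64(0.03950148220723604))]
gripped t41.7 tcp [ 0.547  -0.2976  0.0052] rf [ 0.0987 -0.5709 -0.0098] F [-0.1  0.2  0.9] gap0.383
lifted t43.5 tcp [ 0.5465 -0.2974  0.1693] rf [ 0.0982 -0.5708  0.1543] F [-0.1  0.8 -0.8] gap0.380
over board t45.3 tcp [0.548  0.1897 0.1751] rf [ 0.001  -0.0935  0.1601] F [-0.2 -0.4 -1.3] gap0.382
touch True
placed t47.5 tcp [0.547  0.1913 0.0201] rf [-0.0003 -0.0922  0.0051] F [-0.8  0.2  5.3] gap0.380
True
[ 0.47355065 -0.41310804] -0.06982980896370439 0.18151807802991562 0.04345029309322097
```

View pics/tz3.png

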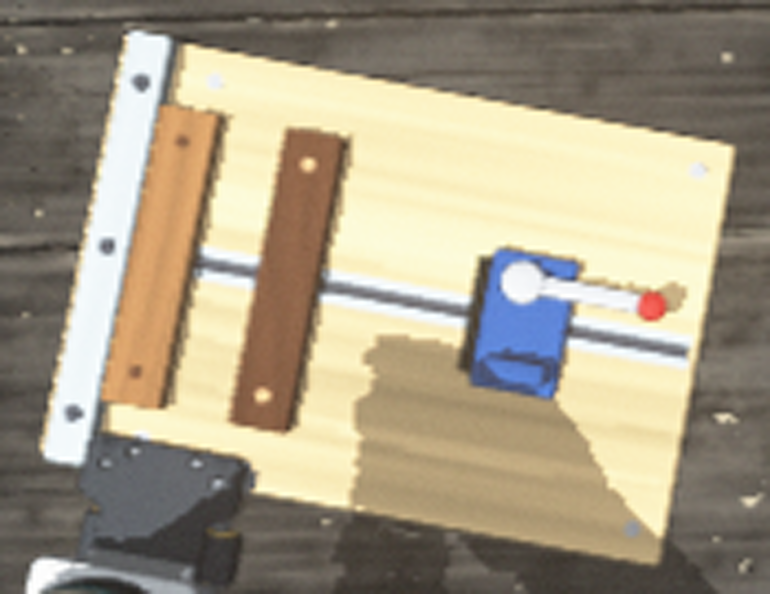

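```bash
python3 - <<'E'
from h import *
y=push(-.140)
T=look("p4"); ss=staves(T,BENCH)
for s in ss: print(s["c"],s["a"],s["L"],s["w"])
if -.087<y<-.07 and len(ss)==1:
    g=pick(ss[0])
    if abs(g-.385)<.04: print(place(-.129))
    T=look("p5"); print(len(staves(T,BENCH)))
    cv2.imwrite("pics/tz5.png",cv2.resize(T["image"][170:305,165:340],None,fx=4.4,fy=4.4,interpolation=cv2.INTER_CUBIC))
E
```

```text
behind t53.4 tcp [0.5381 0.1445 0.0215] rf [ 0.0004 -0.1398  0.0065] F [-0.  -0.1 -0.1] gap0.999
hit True
pushed t54.9 tcp [0.5496 0.2039 0.0206] rf [-0.0004 -0.0793  0.0056] F [-1.1  0.4  0.5] gap0.998
[ 0.47367371 -0.41309674] -0.06835430110757557 0.18148476826351978 0.04379232619630453
gripped t62.3 tcp [ 0.4738 -0.4133  0.0052] rf [ 0.0505 -0.699  -0.0098] F [0.3 0.  1.5] gap0.382
lifted t64.1 tcp [ 0.4734 -0.4128  0.1693] rf [ 0.05   -0.6987  0.1543] F [ 0.3  0.3 -2.8] gap0.381
over board t66.2 tcp [0.5403 0.1538 0.1752] rf [ 0.0007 -0.1302  0.1602] F [ 0.1  0.2 -1.1] gap0.381
touch True
placed t68.4 tcp [0.5396 0.1551 0.0201] rf [-0.0003 -0.1291  0.0051] F [-0.6  1.   4.2] gap0.380
True
0
```

View pics/tz5.png

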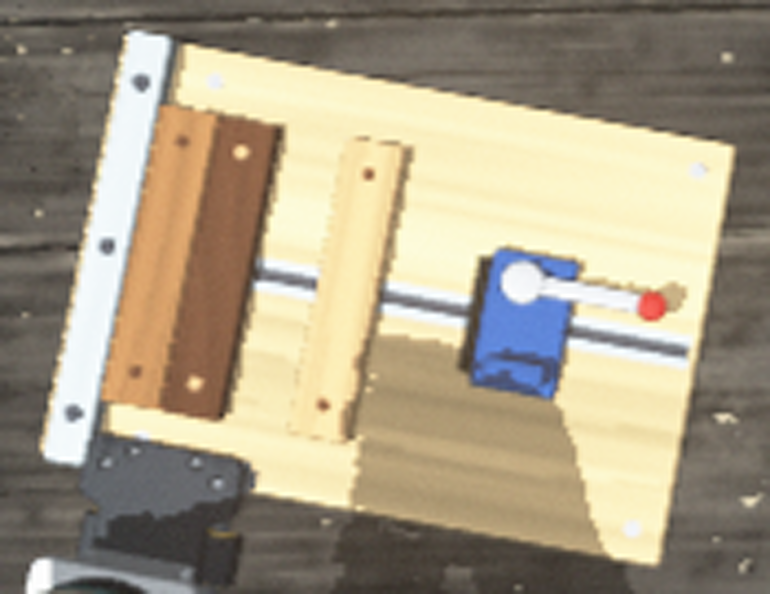

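```bash
python3 - <<'E'
from h import *
y=push(-.172)
T=look("p6"); cv2.imwrite("pics/tz6.png",cv2.resize(T["image"][170:305,165:340],None,fx=4.4,fy=4.4,interpolation=cv2.INTER_CUBIC))
print("bench",len(staves(T,BENCH)))
E
```

```text
behind t74.1 tcp [0.5316 0.1132 0.0215] rf [ 0.0005 -0.1718  0.0065] F [-0.3 -0.5 -0.4] gap1.001
hit True
pushed t75.5 tcp [0.5422 0.1687 0.0206] rf [-0.0004 -0.1153  0.0056] F [ 0.7 -0.3 -0.5] gap1.002
bench 0
```

View pics/tz6.png

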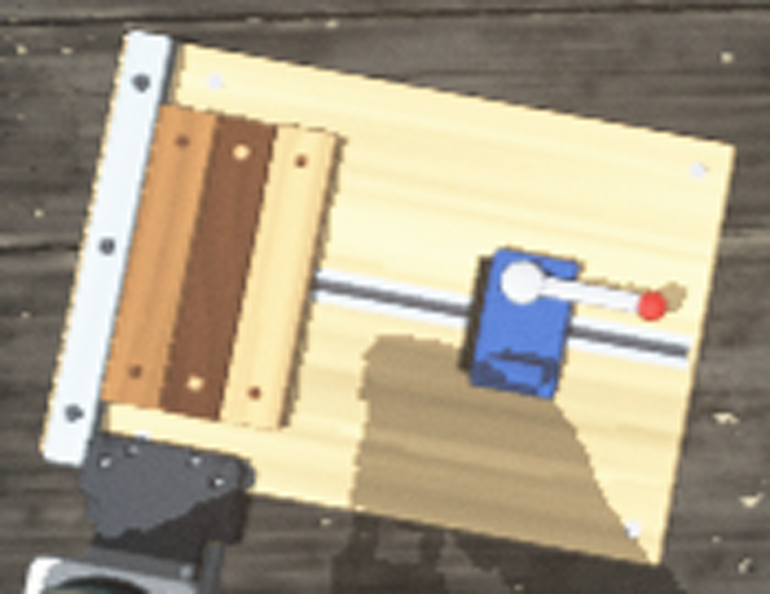

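All three staves are flush: each push ended exactly 36 mm from the one before, and the picture shows no gaps. Now the clamp.

```bash
python3 - <<'E'
from h import *
env.set_gripper(0.45)
env.reach(W(-.028,-.2435,.14),Q(TH)); print(env.move_linear(W(-.028,-.2435,.036),velocity=.08,contact_N=8)); st("down")
env.set_gripper(0); a=st("grip")
y0=RF(a["tool_pos"])[1]
print("hit",env.move_linear(W(RF(a["tool_pos"])[0],y0+.105,.036),velocity=.05,contact_N=14)); s=st("clamped")
d=RF(s["tool_pos"])[1]-y0; print("travel",d)
env.set_gripper(0.45); st("rel"); p=env.sense()["tool_pos"]; env.move_linear(p+[0,0,.12])
if .09<d<.102:
    hx,hy=.024,-.236+d; env.set_gripper(.3); q=Q(TH+np.pi/4)
    env.reach(W(hx,hy-.078,.16),q); print("down",env.move_linear(W(hx,hy-.078,.041),velocity=.1,contact_N=8)); st("cage")
    o=np.array([1,1])/np.sqrt(2)*.006
    for a in np.linspace(.1,1.6,10):
        hit=env.move_linear(W(hx+.078*np.sin(a)+o[0],hy-.078*np.cos(a)+o[1],.041),velocity=.06,contact_N=12)
        if hit: print("hit",a); break
    st("end"); p=env.sense()["tool_pos"]
    b=W(*(RF(p)-[.004,.004,0])); env.move_linear(b,velocity=.05); env.move_linear(b+[0,0,.13])
    T=look("p7"); S=cam("side"); cv2.imwrite("pics/tz7.png",cv2.resize(T["image"][170:305,165:340],None,fx=4.4,fy=4.4,interpolation=cv2.INTER_CUBIC))
    cv2.imwrite("pics/s7.png",cv2.resize(S["image"][140:310,225:430],None,fx=3.5,fy=3.5))
    bl=blobs(red(T),3,(165,165,345,310)); k=RF(plane(T,cen(bl[0]),.079)); print("knob",k,"rel",k[:2]-[hx,hy])
E
```

```text
False
down t81.1 tcp [0.4896 0.0488 0.0514] rf [-0.0276 -0.2434  0.0364] F [-0.3  0.1  0.7] gap0.448
grip t81.6 tcp [0.4893 0.0487 0.0511] rf [-0.028  -0.2435  0.0361] F [ 0.6 -0.2  1.6] gap0.146
hit True
clamped t83.5 tcp [0.5091 0.1436 0.0511] rf [-0.0278 -0.1466  0.0361] F [-1.3 -0.8  3.8] gap0.143
travel 0.09690474583976744
rel t84.1 tcp [0.5087 0.1431 0.0508] rf [-0.0281 -0.1472  0.0358] F [-0.8 -0.3  0.4] gap0.451
down False
cage t87.9 tcp [0.546  0.0642 0.0566] rf [ 0.0244 -0.2168  0.0416] F [-0.4  0.8 -1. ] gap0.305
end t91.5 tcp [0.6428 0.131  0.0559] rf [ 0.1057 -0.1318  0.0409] F [-0.5 -1.1  0.7] gap0.299Traceback (most recent call last):
  File "<stdin>", line 20, in <module>
IndexError: list index out of range
```

View pics/tz7.png

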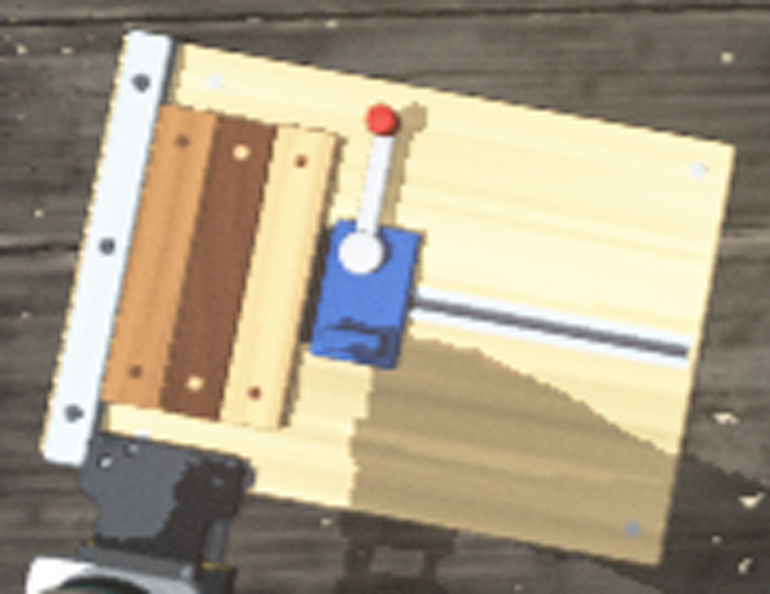

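```bash
python3 - <<'E'
from h import *
T=cam("top"); t=lambda x,y:np.array([(x+.5)/4.4-.5+165,(y+.5)/4.4-.5+170])
def ang(k,h,m):
    k=RF(plane(T,t(*k),.079)); h=RF(plane(T,t(*h),.05)); d=k-h; print(m,k,h,np.arctan2(d[0],-d[1])); return k
ang((434,128),(402,258),"initial"); ang((651,305),(522,282),"open"); k=ang((382,119),(361,252),"now")
# press the knob home from the -y side with shut fingers, jaws along y
env.set_gripper(0.); env.reach(W(.098,k[1]-.045,.16),Q(TH)); env.move_linear(W(.098,k[1]-.045,.043),velocity=.1,contact_N=8); st("beside")
print("hit",env.move_linear(W(.098,k[1]+.01,.043),velocity=.03,contact_N=7)); st("home")
p=env.sense()["tool_pos"]; env.move_linear(p-ey*.02,velocity=.05); env.move_linear(p-ey*.02+[0,0,.13])
T=look("p8"); cv2.imwrite("pics/tz8.png",cv2.resize(T["image"][170:305,165:340],None,fx=4.4,fy=4.4,interpolation=cv2.INTER_CUBIC))
S=cam("side"); cv2.imwrite("pics/s8.png",cv2.resize(S["image"][140:310,225:430],None,fx=3.5,fy=3.5))
E
```

```text
initial [ 0.10173818 -0.16853931  0.064     ] [ 0.02431309 -0.16090697  0.035     ] 1.4725366943294116
open [ 0.02353742 -0.31106434  0.064     ] [ 0.0231264  -0.23326945  0.035     ] 0.005283240196277228
now [ 0.10143623 -0.1379181   0.064     ] [ 0.02344214 -0.136437    0.035     ] 1.551808735634646
beside t97.0 tcp [0.6255 0.0828 0.0587] rf [ 0.0985 -0.1826  0.0437] F [ 0.5 -0.4  1.2] gap0.006
hit True
home t98.1 tcp [0.6305 0.1106 0.0573] rf [ 0.0977 -0.1543  0.0423] F [ 0.3 -0.2  1. ] gap0.003
```

View pics/tz8.png

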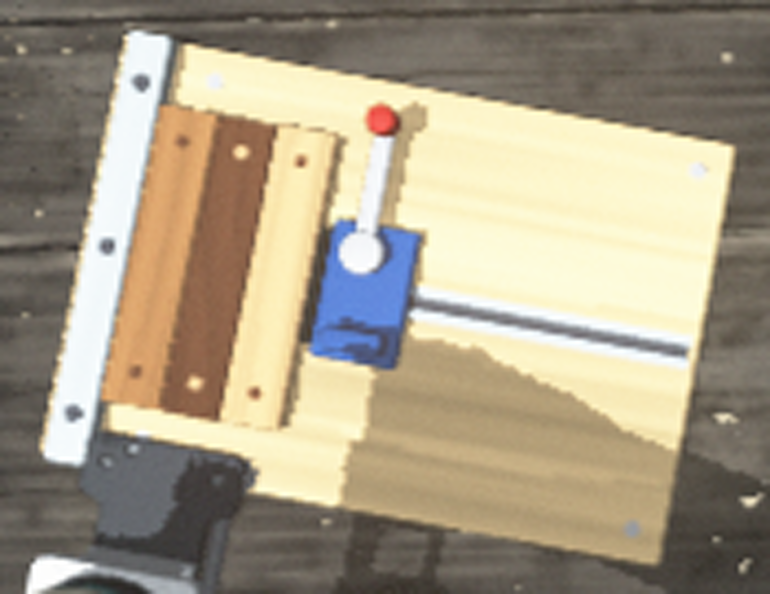

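View pics/s8.png

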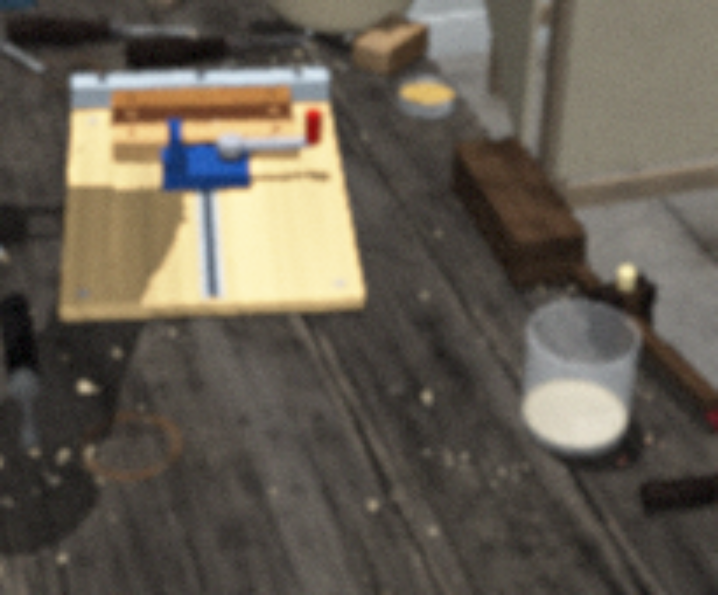

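```bash
python3 -c "
from h import *
st(); print(env.hand_in())"
```

```text
t100.8 tcp [0.3863 0.1961 0.2546] rf [-0.1587 -0.1201  0.2396] F [0.2 1.  0.7] gap0.005
the job is handed in; nothing more can be done
None
```

The glue-up is made up and handed in at 100.8 s. No verdict was reported, so success rests on my own checks below.

**What I did**
- **Clamp opened:** I swung the lever open to about 0.005 rad and slid the clamp to its far stop. The pad measured 205 mm from the rail.
- **Staves loaded:** I loaded all three, in the order brown, dark, pale. Each was pushed square with the open gripper, so both fingers pushed at once, one on each side of the middle.
- **Clamp locked:** I slid the clamp up against the pale stave and turned the lever to lock it.

**Last checks**
- **Staves:** the three pushes ended exactly 36.0 mm apart, which is one stave width. The pictures show them parallel, without gaps and within the rail's length.
- **Clamp:** it travelled 96.9 mm, putting the pad at -108 mm, against the outermost stave. The hinge had not moved back after locking.
- **Lever:** it measured about 1.55 rad. A further press on the knob met firm resistance, and the picture afterwards looked the same.
- **Surroundings:** the glass is standing and the gripper is clear of everything.

**Exceptions**
- **Knocked stave:** the pale stave was knocked about 5 cm aside during the run, so I measured it again before picking it up.
- **Camera offset:** the side camera read the rail about 4 mm off from the top camera. I weighted the top view, and the contact positions agreed with it to within 1 mm or so.
- **Red-knob mask:** it missed the knob in two top views, so I took the final lever angle from points read off the enlarged picture.

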